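# Draw out the telescoping stand leg to its other hole

## Robot

A 6-joint arm with a two-finger parallel gripper is mounted at the origin on the work surface; the furniture and walls round the work are solid. World frame = base frame: x ahead of the robot, y to its left, z up, the work surface at z = 0. Lengths are in m, angles in rad, forces in N, time in s.
With the tool pointing down it reaches from about 0.275 to 1 m from the base axis. Payload 8.4 kg.
Tool frame: the origin (TCP) lies on the centre line of the jaws, within the pads' length; the fingertips stand 17 mm ahead of it and the grasp point (between the pads) lies 2 mm behind it (bot.tcp_to_tips is the z of the fingertips in the tool frame, in m); z points along the fingers, y is the line along which they close (so a half turn about z gives the same grasp; the last joint's range is limited). The gripper opens to 85 mm and grips with 20 to 120 N. Pads are 22 mm wide; open, the fingers measure 114 mm over their backs; the gripper's body (76 mm by 85 mm) begins 54 mm behind the grasp point. The pads swing forward as they close: fully open they stand 13 mm farther back than shut.
Start: joints at [1.321, 0.353, 1.633, -0, 1.155, -0.002], TCP at [0.153, 0.606, 0.248] pointing down, gripper open.
Joint ranges: [-2.63, 2.63], [-0.92, 2.1], [0.06, 2.66], [-1.3, 4.44], [0, 2.69], [-3.02, 3.02]. Speed limits (rad/s): [2.22, 2.22, 2.79, 3.14, 3.14, 3.14].

## Interface

Orientations are given as a unit quaternion [x, y, z, w].
In Python, from workcell import bot, hand, kinematics, get_obs, vision, hand_in gives the robot as it stands. The module is installed in compiled form; this text tells all that it offers. Calls block until the motion is done:
- bot.reach(position, orientation): joint-space move of the TCP to a pose.
- bot.servo_line(position, ori=None, velocity=0.15): straight line of the TCP; ori=None keeps the orientation; velocity is the mean speed in m/s.
- bot.goto_joints(angles): joint-space move.
- hand.move_gripper(opening, strength=None): finger opening in m; strength is the grip in N (None keeps the last); returns when the fingers have stopped.
- bot.dwell(seconds).
- kinematics.solve_ik(position, orientation): joint angles nearest the present ones, or None.
- get_obs(): the state.
- vision.read_camera(name): name is "scene" or "top" or "wrist"; returns a dict with "frame" (400x640x3 uint8, red, green, blue), "intrinsics" (3x3 intrinsics, pixels), "view" (4x4, takes a point from world to camera coordinates). Camera axes: x right, y down, z forward; pixel columns grow to the right and rows downward; lengths in m; the calibration is good to about 2 mm. A picture is of the moment at which its call begins. There is no depth.
A pose or a line that the arm cannot do raises bot.IKError and nothing moves.
- hand_in(): hands the job in; it is judged then, once.
The state is a dict: "time_s": time; "joint_pos": joint angles; "joint_vel": joint speeds; "joint_efforts": joint torques, N m; "position": TCP position; "orientation": TCP orientation; "wrist_force": force on the tool from outside, world axes, zero at the start; "ft_torque": the same for the moment, N m; "gripper_width": finger opening in m; "grip_force": force on a finger pad.
Only numpy, scipy, OpenCV 4.12 (cv2) and the standard library are available. Lean on these libraries where they do the work, as an engineer would, in place of code of your own. Each camera call takes 0.05 s, during which the arm holds its last target. There are 200 camera calls.

## Task

Two telescoping legs of a lamp stand are held in cradles on the bench; one is already drawn out. Draw the other one, the leg that is still pushed in, out to match: press its spring button down, slide it along the slot towards the robot to the tube's other hole, and let the button pop up there. Leave the leg that is already out in its hole.

Things in the scene. Friction and masses are not known exactly. Their poses are not given: they have to be found in the camera images.
- leg_in_knob (a point): Centre of the spring button's grip on the pushed-in leg: upright ribbed black cylinder, 24 mm across, 35 mm high, on a 12 mm steel stem; this point is 17 mm under its top, 92 mm above the bench (button up). z up, x along the tube; the leg draws out along -x (towards the robot within 0.3 rad). Button fully down, the grip still clears the tube (its top face is 60 mm above the bench) by 2 mm.
- leg_in_slide (a joint): Slide of the leg to be drawn out (40 mm square aluminium tube, 170 mm long, level in a grey cradle fixed to the bench; two 40 mm long holes in its top, joined by a slot), in m. 0: button mid in its starting hole, the one away from the robot; 0.070: mid in the other hole, nearer the robot. Stops at -0.009 and 0.079. Slides with about 1 N, button down; button up, it has 9 to 12 mm of play.
- leg_in_button (a joint): How far that leg's button is pressed down, in m: 0 up (popped through the hole), 0.012 fully down. Its collar clears the tube's wall at 0.006; hold it at 0.007 to 0.011 while sliding from hole to hole. The spring pushes back with 4 N when up, 8 N fully down. Let go between the holes it stays trapped under the wall at about 0.006.
- leg_out_slide (a joint): The same slide of the other, identical leg, 0.18 to 0.45 m to the left or right of the first and already drawn out (about 0.070): its dark steel inner tube and black rubber foot stand far out towards the robot, its button is in the hole nearer the robot. Not to be moved out of its hole.
Not all that is in view belongs to the job. Leave any red look-alike of the part that bears leg_out_slide alone.

How it is judged:
On the way:
1. the button of the pushed-in leg has been pressed down clear of its hole (value of joint leg_in_button above 0.005 m), for 0.05 s.
At the end, for the whole second after the job is handed in: The leg that was pushed in is drawn out to its other hole, the one nearer the robot (slide beyond 54 mm, where that hole begins to take the collar), with its button popped up (less than 2 mm from fully up), and the other leg is still out in its hole (slide beyond 50 mm) (value of joint leg_in_slide above 0.054 m and value of joint leg_in_button below 0.002 m and value of joint leg_out_slide above 0.05 m); the robot touches nothing.
It fails at once if the leg that was already out is taken out of its hole (value of joint leg_out_slide below 0.05 m).
It also fails if it takes over 40 s, if anything falls off the work surface, if the arm or the gripper's body presses on something with over 40 N, if the wrist force passes 120 N, or if a joint passes its speed limit or range.

## Working session

There is one attempt and no reset: what is moved stays moved. The work goes in short steps, each a Python script; the robot and the scene stay as the last script left them, time stands still between calls to the robot, and variables do not carry over. Pictures are saved under pics/ and viewed, at most 10 in all, crops included, and the job is handed in when it is done.

```bash
mkdir -p pics; python3 - <<'E'
from workcell import vision
import cv2,pickle
d={}
for n in("scene","top"):
    c=vision.read_camera(n);d[n]=c
    cv2.imwrite(f"pics/{n}0.png",c["frame"][:,:,::-1])
pickle.dump(d,open("c0.pkl","wb"))
E
```

```text
(no output)
```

View pics/scene0.png

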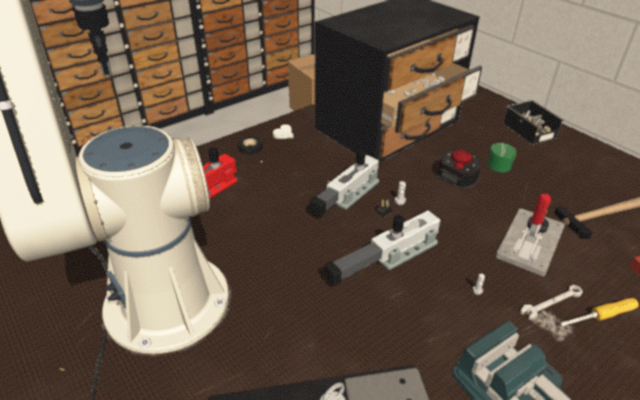

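View pics/top0.png

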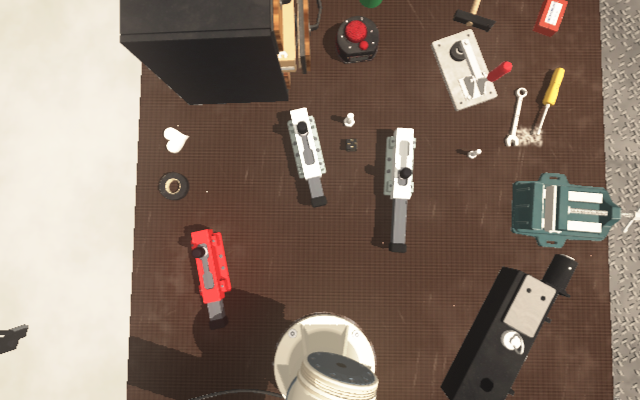

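The scene and top views show the pushed-in leg in the middle: knob near (303,128) in top and (364,160) in scene. The drawn-out leg is to its right at top (405,173), and the red look-alike is at the left. I'll zoom in on the pushed-in leg.

```bash
python3 - <<'E'
import cv2,pickle,numpy as np
d=pickle.load(open("c0.pkl","rb"))
a=d["top"]["frame"][95:215,265:345,::-1];b=d["scene"]["frame"][140:220,305:385,::-1]
a=cv2.resize(a,None,fx=5,fy=5,interpolation=2);b=cv2.resize(b,None,fx=5,fy=5,interpolation=2)
b=cv2.copyMakeBorder(b,0,200,0,0,0)
cv2.imwrite("pics/crop.png",np.hstack([a,b]))
def ray(n,u,v,z):
    c=d[n];K=c["intrinsics"];V=c["view"];R=V[:3,:3];o=-R.T@V[:3,3]
    r=R.T@np.linalg.inv(K)@[u,v,1];return o+r*(z-o[2])/r[2]
for p in [("top",303,128,.109),("scene",364,158,.105),("top",300,110,.06),("top",312,178,.06),("top",405,173,.109)]:print(p,ray(*p).round(3))
print({n:(-c["view"][:3,:3].T@c["view"][:3,3]).round(3) for n,c in d.items()})
E
```

```text
('top', 303, 128, 0.109) [0.568 0.055 0.109]
('scene', 364, 158, 0.105) [0.564 0.037 0.105]
('top', 300, 110, 0.06) [0.625 0.066 0.06 ]
('top', 312, 178, 0.06) [0.459 0.035 0.06 ]
('top', 405, 173, 0.109) [ 0.467 -0.178  0.109]
{'scene': array([-0.186, -0.735,  0.834]), 'top': array([0.345, 0.007, 0.952])}
```

View pics/crop.png

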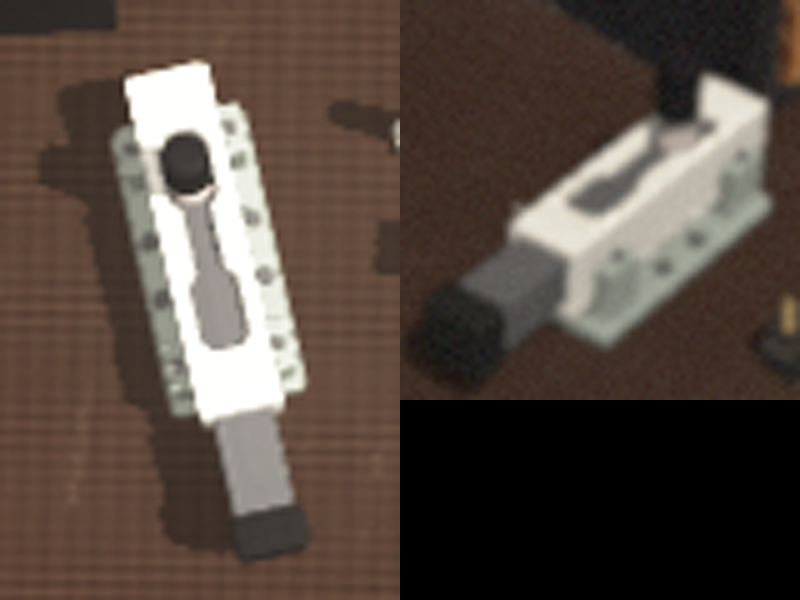

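```bash
cat > h.py <<'E'
import numpy as np,cv2,pickle
from scipy.spatial.transform import Rotation as Ro
from workcell import bot,hand,kinematics,get_obs,vision,hand_in
def ray(c,u,v,z):
    R=c["view"][:3,:3];o=-R.T@c["view"][:3,3]
    r=R.T@np.linalg.inv(c["intrinsics"])@[u,v,1];return o+r*(z-o[2])/r[2]
def proj(c,p):
    q=c["intrinsics"]@(c["view"]@[*p,1])[:3];return (q[:2]/q[2]).round(1)
def quat(a):  # tool down, fingers closing along direction a (yaw)
    y=np.array([np.cos(a),np.sin(a),0]);z=np.array([0,0,-1.]);return Ro.from_matrix(np.c_[np.cross(y,z),y,z]).as_quat()
E
python3 - <<'E'
from h import *
d=pickle.load(open("c0.pkl","rb"));t=d["top"]
k=ray(t,302.2,126.4,.109);f=ray(t,298.6,109.4,.06);n=ray(t,313.6,178.2,.06)
ax=f-n;L=np.linalg.norm(ax);a=np.arctan2(ax[1],ax[0]);u=ax/L
rel=k-n;print(k,f,n,L,a,"along",rel@u,"lat",u[0]*rel[1]-u[1]*rel[0])
print(ray(d["scene"],305+679/5,140+70/5,.1))
o=get_obs();print(o["orientation"])
p=[k[0],k[1],.20]
for b in(a,a+np.pi):print(b,kinematics.solve_ik(p,quat(b)))
b=min((a,a+np.pi),key=lambda b:abs(kinematics.solve_ik(p,quat(b))[5]))
bot.reach([*p[:2],.25],quat(b));hand.move_gripper(.06,30);bot.servo_line(p)
o=get_obs();print(o["time_s"],o["position"],o["gripper_width"],o["wrist_force"])
c=vision.read_camera("wrist");pickle.dump(c,open("w.pkl","wb"))
print(proj(c,[*k[:2],.109]),proj(c,f),proj(c,n))
cv2.imwrite("pics/w1.png",c["frame"][:,:,::-1])
E
```

```text
[0.57138371 0.05734757 0.109     ] [0.62640289 0.06978218 0.06      ] [0.45850413 0.03066987 0.06      ] 0.1723942114364345 0.22887000563450544 along 0.11598861868123128 lat 0.0003722397820459279
[ 0.73844113 -0.06211596  0.1       ]
[ 1.23595254e-01  9.92332515e-01 -6.22157653e-04 -7.41454159e-05]
0.22887000563450544 [ 9.74190541e-02  3.26159962e-01  1.79007122e+00 -4.44089210e-16
  1.02536147e+00 -1.31450951e-01]
3.3704626592242986 [ 9.74190541e-02  3.26159962e-01  1.79007122e+00 -4.44089210e-16
  1.02536147e+00  3.01014170e+00]
3.4083 [0.57144144 0.05732616 0.20008324] 0.05981880104292721 [-0.6192464   0.01930561  0.53152328]
[321.7 212.2] [392.5 190.8] [176.2 190.8]
```

View pics/w1.png

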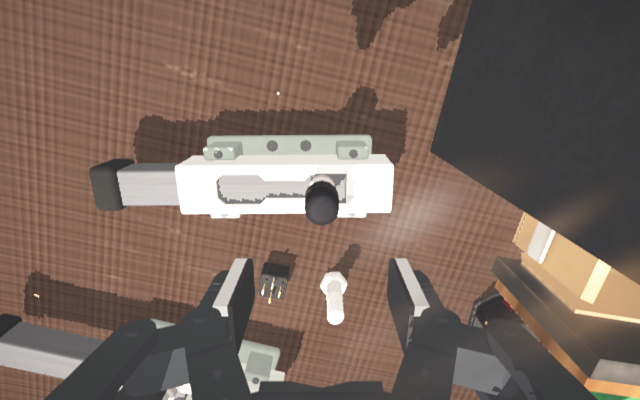

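The wrist view shows the knob top near (322,207) against a predicted (321.7,212). The tube spans columns 178–393 and lies level, so the yaw is right. I'll shift about 3 mm to +y, then grasp, press and slide.

```bash
python3 - <<'E'
from h import *
a=.2289;u=np.array([np.cos(a),np.sin(a)]);v=np.array([-u[1],u[0]])
k=np.array([.5714,.0573])+.003*v
def S(m):
    o=get_obs();print(m,round(o["time_s"],2),o["position"].round(4) if hasattr(o["position"],"round") else o["position"],np.round(o["wrist_force"],1),round(o["gripper_width"],4),np.round(o["grip_force"],1))
bot.servo_line([*k,.20]);bot.servo_line([*k,.091],velocity=.08);S("down")
hand.move_gripper(.0,50);S("grip")
o=get_obs()
if .02<o["gripper_width"]<.03:
    bot.servo_line([*k,.082],velocity=.02);bot.dwell(.3);S("press")
    c=vision.read_camera("wrist");cv2.imwrite("pics/w2.png",c["frame"][:,:,::-1])
E
```

```text
down 5.22 [0.5711 0.0603 0.0915] [-0.1 -0.6 -1.2] 0.06 0.0
grip 5.64 [0.5709 0.0602 0.0914] [-0.8 -0.1  3.1] 0.0227 48.7
press 6.54 [0.5711 0.0603 0.0822] [-1.8  0.5  6.9] 0.0225 48.9
```

View pics/w2.png

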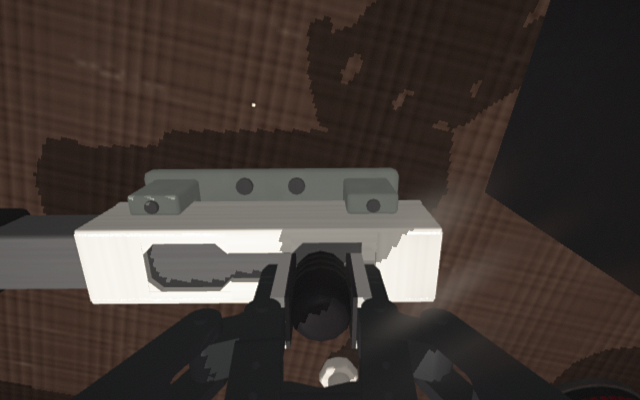

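The knob at about (320,295) is held between the pads. The 7 N wrist force matches the button being about 9 mm down, so I'll slide now.

```bash
python3 - <<'E'
from h import *
a=.2289;u=np.array([np.cos(a),np.sin(a)]);v=np.array([-u[1],u[0]])
k=np.array([.5714,.0573])+.003*v
def S(m):
    o=get_obs();print(m,round(o["time_s"],2),np.round(o["position"],4),np.round(o["wrist_force"],1),round(o["gripper_width"],4))
for s in(.02,.045,.070):
    e=k-s*u;bot.servo_line([*e,.082],velocity=.04);S(s)
    if np.linalg.norm(get_obs()["wrist_force"][:2])>12:break
else:
    bot.servo_line([*e,.0912],velocity=.02);bot.dwell(.2);S("up")
    c=vision.read_camera("wrist");cv2.imwrite("pics/w3.png",c["frame"][:,:,::-1])
E
```

```text
0.02 7.24 [0.5515 0.0556 0.0823] [-1.2 -0.3  7. ] 0.0228
0.045 8.02 [0.5274 0.0499 0.0823] [ 0.2 -1.8  7.7] 0.0225
0.07 8.79 [0.5031 0.0441 0.0823] [-0.1 -1.8  6.6] 0.0227
up 9.6 [0.5029 0.0442 0.0912] [ 2.1 -4.4  3.2] 0.0225
```

View pics/w3.png

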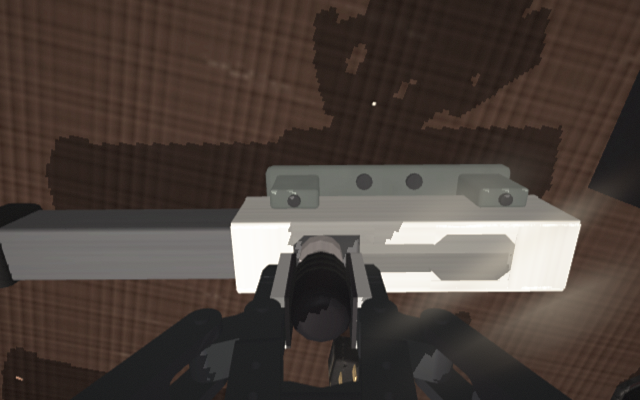

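The leg is drawn out: the far hole at (475,257) is empty, and the knob sits in the near hole with the collar risen at (322,245). Next I release, retreat and check.

```bash
python3 - <<'E'
from h import *
p=get_obs()["position"]
hand.move_gripper(.055);bot.servo_line([p[0],p[1],.22],velocity=.1)
bot.dwell(.3);o=get_obs();print(o["time_s"],np.round(o["wrist_force"],1),o["gripper_width"])
c=vision.read_camera("wrist");cv2.imwrite("pics/w4.png",c["frame"][:,:,::-1])
E
```

```text
11.8083 [-0.4  0.2 -0.1] 0.05504880048914305
```

View pics/w4.png

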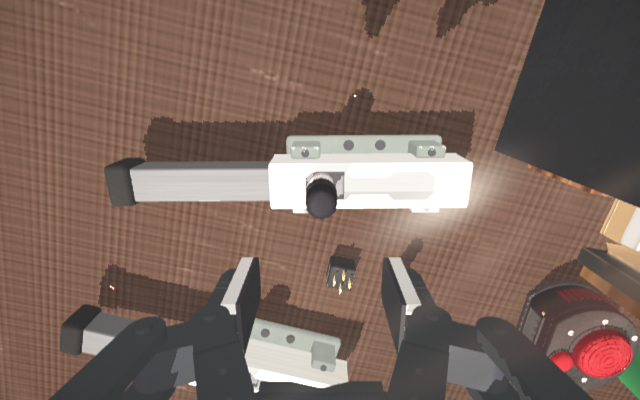

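The knob at (321,197) stands up in the near hole, the inner tube is far out, the other leg is undisturbed, and the gripper is clear.

```bash
python3 -c "
from workcell import hand_in
print(hand_in())"
```

```text
the job is handed in; nothing more can be done
None
```

I drew the pushed-in leg out to its nearer hole, where its button popped up, left the other leg alone, and handed the job in at about 12 s; no verdict was returned.

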